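Collar the port and poise the dosing syringe

ROBOT

A 6-joint arm with a two-finger parallel gripper is mounted at the origin on the work surface. World frame = base frame: x ahead of the robot, y to its left, z up, the work surface at z = 0. Lengths are in m, angles in rad, forces in N, time in s.
With the tool pointing down it reaches from about 0.275 to 1 m from the base axis. Payload 8.4 kg.
Tool frame: the origin (TCP) lies between the finger pads, 19 mm behind the fingertips; this is the grasp point; z points along the fingers, y is the line along which they close (so a half turn about z gives the same grasp; the last joint's range is limited). The gripper opens to 85 mm and grips with 20 to 120 N. Pads are 22 mm wide; open, the fingers measure 114 mm over their backs; the gripper's body (76 mm by 85 mm) begins 54 mm behind the grasp point. The pads swing forward as they close: fully open they stand 13 mm farther back than shut.
Start: joints at [-1.13, 0.353, 1.633, -0, 1.155, -0.002], TCP at [0.268, -0.565, 0.25] pointing down, gripper open.
Joint ranges: [-2.63, 2.63], [-0.92, 2.1], [0.06, 2.66], [-1.3, 4.44], [0, 2.69], [-3.02, 3.02]. Speed limits (rad/s): [2.22, 2.22, 2.79, 3.14, 3.14, 3.14].

INTERFACE

Orientations are given as a unit quaternion [w, x, y, z].
In Python, from station import status, optics, sign_off gives the robot as it stands.
- The arm moves only by the tool carry_out, never from a script. Its argument "targets" is a list of rows, each an object of numbers: "tx", "ty", "tz": the shift along the tool's x, y, z in mm; "ax", "ay", "az": the turn, a rotation vector about the tool's x, y, z in rad; "fingers": the finger opening in mm, from 0 to 85.4. In form: [{"tx": .., "ty": .., "tz": .., "ax": .., "ay": .., "az": .., "fingers": ..}, ...]. A call has 1 to 20 rows; each row is the pose to reach, as a shift and turn from the pose commanded when the call began, along the tool's axes at that moment; what a row does not reach only later rows make up. A row lasts 1/8 s, in which the tool goes at most 62.5 mm and 10.7 degrees, less where a joint would pass 70% of its speed; a pose out of reach is approached as far as the arm can. A call with a gripper value outside its range is refused whole. The fingers move at their own pace and stop on an object; "squeeze" is the grip in N (left out, the last holds). Time passes only in rows, so rows that repeat a pose let the fingers close. It gives the time, the measured TCP pose, the force, the opening and the grip force at its end, in the units of the state.
- status.state(): the state, without advancing time (a new reading comes with each control period).
- optics.grab_frame(name): name is "scene" or "top" or "wrist"; returns the picture (420x560x3 uint8, blue, green, red); there is no depth.
- optics.get_calibration(name): a dict with "K" (3x3 intrinsics, pixels), "R" (3x3) and "t" (3): a world point X has camera coordinates R X + t. Camera axes: x right, y down, z forward; pixel columns grow to the right and rows downward; lengths in m; the calibration is good to about 2 mm. A picture is of the moment at which its call begins: read the wrist's pose just before it. get_calibration takes no time and is no camera call; for the wrist camera it gives the pose at the moment of the call.
- sign_off(): hands the job in; it is judged then, once.
Trained networks look in the newest picture that a camera, given by its name, has taken for a name from the list of things; names that differ only in an ending like _2 or _b are one class to them, and where a whole thing is asked for, a point or a joint stands for the part that bears it (a point fixed in the world has none). Each returns a list of dicts, best first, with "conf" (0 to 1); they miss things now and then, are a little off and sometimes report something else, mostly with a low value. They report only what shows in the picture. A call takes as long as a camera call. They do not tell look-alikes from the thing itself.
- optics.recognise(label, camera): "bbox" ([centre column, centre row, width, height] as shares, 0 to 1, of the picture: columns of its width, rows of its height, round what is visible of it).
- optics.tip_of(label, camera): "at" ([column, row] as shares, 0 to 1, of the picture: columns of its width, rows of its height: a listed point, or the origin of a listed thing).
The state is a dict: "t": time; "joint_positions": joint angles; "dq": joint speeds; "tau": joint torques, N m; "ee_pos": TCP position; "tcp_rot": TCP orientation; "wrist_force": force on the tool from outside, world axes, zero at the start; "ft_torque": the same for the moment, N m; "grip_width": finger opening in m; "grip_force": force on a finger pad.
Only numpy, scipy, OpenCV 4.12 (cv2) and the standard library are available. Lean on these libraries where they do the work, as an engineer would, in place of code of your own. Each camera call takes 0.05 s, during which the arm holds its last target. There are 200 camera calls.

TASK

Make the culture tub with the tall upright port ready for dosing: slip the steel collar down over the port until it sits flat on the lid, and let go of it. Then draw the big syringe up out of its stand, carry it upright over the jars without disturbing them, and finish while still holding it still and upright in the gripper, nozzle down, with the tip straight over the port's rubber top and about 1 cm above it. The nozzle must stay clean: never let the syringe touch the tub, the port or the collar.

Things in the scene. Friction and masses are not known exactly. Their poses are not given: they have to be found in the camera images.
- port_tub: fixed clear square tub of pale culture, 140 mm wide, with a flat white lid 150 mm wide, its top 90 mm above the table. Origin: centre of its underside, z up. An upright grey port, 18 mm in diameter, 30 mm tall, top edge bevelled to 14 mm over the last 3 mm, stands on the lid 30 mm from its centre towards the tub's own -x
- port_top (a point): centre of the port's top, 120 mm above the table, covered by a black rubber disc 12 mm in diameter; z up
- port_foot (a point): point on the port's axis at the level of the lid's top, 90 mm above the table; z up
- plain_tub: a fixed tub of the same make and size (lid top 90 mm above the table) that has only a flat grey vent disc, 42 mm in diameter and 6 mm high, in place of the port. Not part of the job, and it may stand on either side of the other tub. Origin: centre of its underside
- collar: loose plain steel ring, 40 mm outside diameter, 22 mm bore, 22 mm tall, 0.1 to 0.2 kg, lying flat on the table. Origin: centre of its underside, z along its axis; it is the same either way up
- stand: fixed syringe stand, 70 x 70 mm, 62 mm tall: a grey block with an upright hole 34 mm in diameter through which the syringe's barrel stands; the barrel's shoulder rests on a ledge 22 mm above the table. Origin: centre of its underside, on the hole's axis
- syringe: loose white syringe, one rigid piece, 146 mm long, 0.07 to 0.14 kg, nozzle down in the stand, tip 4 mm above the table. Origin: nozzle tip; z up the axis. Nozzle 8 mm in diameter, 18 mm long; barrel 30 mm in diameter, z = 18 to 118 mm, the stand hides it up to 58 mm; then a flange 48 mm along its x, 26 mm along its y (fingers closing along y pass beside it); plunger with thumb disc to 146 mm
- barrel_grip (a point): point on the syringe's axis 98 mm above the nozzle's tip, at the upper part of the barrel: a good height for the TCP when gripping from above; axes as the syringe. The flange's top is at 121 mm
- jar0: loose closed jar of amber glass with a metal cap, 66 mm in diameter, 150 mm tall, one of three in a row between the syringe's stand and the tubs; to be left alone. Origin: centre of its underside
- jar1: loose closed jar of amber glass with a metal cap, 66 mm in diameter, 150 mm tall, one of three in a row between the syringe's stand and the tubs; to be left alone. Origin: centre of its underside
- jar2: loose closed jar of amber glass with a metal cap, 66 mm in diameter, 150 mm tall, one of three in a row between the syringe's stand and the tubs; to be left alone. Origin: centre of its underside
Things that resemble listed ones, but are neither listed nor needed, are in the scene too. Several things have the shape of the collar; the one meant has the colours described above.

How it is judged:
By the outcome, as a careful person would: the job done as asked, in the order asked, and still so for the second after the job is handed in, while the arm keeps its last pose, push and grip.
It also fails if it takes over 66 s, if anything falls off the work surface, if the arm or the gripper's body presses on something with over 40 N, if the wrist force passes 120 N, or if a joint passes its speed limit or range.

## Working session

There is one attempt and no reset: what is moved stays moved. The work goes in short steps, Python scripts to look and compute and a tool call to move; the robot and the scene stay as the last step left them, time stands still between calls to the robot, and variables do not carry over. Pictures are saved under pics/ and viewed, at most 10 in all, crops included, and the job is handed in when it is done.

Besides the shell and the picture viewer there is one more tool, called by a JSON object that holds its "method" and its "body", one argument or row to a line. carry_out: Moves the arm, as the interface text tells. Its arguments: {"type":"object","properties":{"targets":{"type":"array"},"squeeze":{"type":"number"}},"required":["targets"]}

```bash
mkdir -p pics; cat > h.py <<'E'
import numpy as np, cv2
from station import status, optics, sign_off
def cal(n):
    c=optics.get_calibration(n); return np.array(c["K"]),np.array(c["R"]),np.array(c["t"])
def ray(n,u,v,z,c=None):
    K,R,t=c or cal(n); o=-R.T@t; d=R.T@np.linalg.inv(K)@np.array([u,v,1.]); return o+d*(z-o[2])/d[2]
def proj(n,X,c=None):
    K,R,t=c or cal(n); p=K@(R@np.array(X)+t); return p[:2]/p[2]
E
python3 - <<'E'
from h import *
np.set_printoptions(precision=3,suppress=True)
hz=dict(port_tub=0,port_top=.12,port_foot=.09,plain_tub=0,collar=0,stand=0,syringe=.004,barrel_grip=.102,jar0=0)
for n in ("scene","top"):
    im=optics.grab_frame(n); cv2.imwrite(f"pics/{n}0.png",im)
    c=cal(n); print(n,"cam at",-c[1].T@c[2])
    for l,z in hz.items():
        for r in optics.tip_of(l,n)[:5]:
            u,v=r["at"][0]*560,r["at"][1]*420
            print(n,l,round(r["conf"],2),round(u),round(v),ray(n,u,v,z,c)[:2])
print(status.state())
E
```

```text
scene cam at [ 1.347 -0.012  1.041]
scene port_tub 0.75 253 258 [ 0.602 -0.04 ]
scene port_top 0.44 251 226 [ 0.599 -0.039]
scene port_foot 0.59 250 227 [ 0.579 -0.041]
scene plain_tub 0.86 147 234 [ 0.509 -0.304]
scene collar 0.76 396 197 [0.43  0.347]
scene collar 0.68 419 188 [0.403 0.415]
scene stand 0.84 386 252 [0.607 0.284]
scene syringe 0.87 386 249 [0.6   0.285]
scene barrel_grip 0.79 396 224 [0.602 0.294]
scene jar0 0.94 350 289 [0.706 0.182]
scene jar0 0.89 342 227 [0.522 0.189]
scene jar0 0.55 338 258 [0.617 0.167]
top cam at [0.455 0.023 1.52 ]
top port_tub 0.8 294 194 [ 0.609 -0.038]
top port_tub 0.39 231 192 [0.619 0.161]
top port_top 0.95 295 203 [ 0.571 -0.035]
top port_foot 0.71 188 198 [0.591 0.28 ]
top port_foot 0.62 296 204 [ 0.571 -0.04 ]
top plain_tub 0.74 381 224 [ 0.51  -0.311]
top collar 0.7 150 261 [0.402 0.416]
top collar 0.62 174 245 [0.453 0.34 ]
top stand 0.84 191 196 [0.608 0.286]
top syringe 0.78 193 196 [0.605 0.28 ]
top barrel_grip 0.46 184 192 [0.607 0.29 ]
top jar0 0.83 226 223 [0.519 0.176]
top jar0 0.81 220 167 [0.697 0.194]
top jar0 0.64 231 190 [0.624 0.161]
{'t': 1.0, 'joint_positions': array([-1.13 ,  0.353,  1.633,  0.   ,  1.155, -0.002]), 'dq': array([ 0.001, -0.   ,  0.   , -0.001, -0.003,  0.001]), 'tau': array([  0.001, -60.517, -34.245,  -0.   ,   0.001,  -0.   ]), 'ee_pos': array([ 0.268, -0.565,  0.25 ]), 'tcp_rot': array([-0.   ,  0.976,  0.22 ,  0.   ]), 'wrist_force': array([-0.206,  0.144,  1.287]), 'ft_torque': array([-0.017, -0.009, -0.004]), 'grip_force': 0.0, 'grip_width': 0.08498488134896637}
```

View pics/scene0.png

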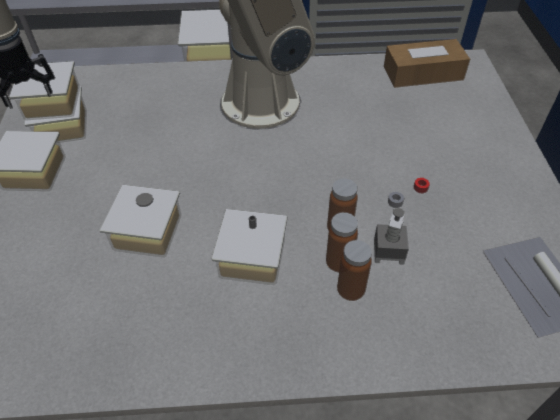

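View pics/top0.png

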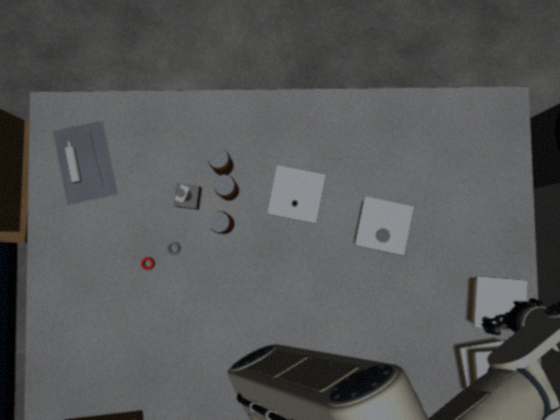

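The scene view shows the port tub at about (250,240) with its port at (252,222), the plain tub at (143,215), the grey collar at (396,199) and the red look-alike at (421,185). The syringe and stand are at (392,235) and the three jars at (343-355,190-290). The top view agrees, with the collar at (174,247) and the port at (295,203). I'll move over the collar next.

{"method": "carry_out", "body": {
  "targets": [
    {"tx": 546, "ty": -748, "tz": 0, "az": -1.79, "fingers": 85},
    {"tx": 546, "ty": -748, "tz": 0, "az": -1.79},
    {"tx": 546, "ty": -748, "tz": 0, "az": -1.79},
    {"tx": 546, "ty": -748, "tz": 0, "az": -1.79},
    {"tx": 546, "ty": -748, "tz": 0, "az": -1.79},
    {"tx": 546, "ty": -748, "tz": 0, "az": -1.79},
    {"tx": 546, "ty": -748, "tz": 0, "az": -1.79},
    {"tx": 546, "ty": -748, "tz": 0, "az": -1.79},
    {"tx": 546, "ty": -748, "tz": 0, "az": -1.79},
    {"tx": 546, "ty": -748, "tz": 0, "az": -1.79},
    {"tx": 546, "ty": -748, "tz": 0, "az": -1.79},
    {"tx": 546, "ty": -748, "tz": 0, "az": -1.79},
    {"tx": 546, "ty": -748, "tz": 0, "az": -1.79},
    {"tx": 546, "ty": -748, "tz": 0, "az": -1.79},
    {"tx": 546, "ty": -748, "tz": 0, "az": -1.79},
    {"tx": 546, "ty": -748, "tz": 0, "az": -1.79},
    {"tx": 546, "ty": -748, "tz": 0, "az": -1.79},
    {"tx": 546, "ty": -748, "tz": 0, "az": -1.79}
  ]
}}

```text
schema error: expected keys tx, ty, tz, ax, ay, az, fingers
```

```bash
cat > look.py <<'E'
from h import *
import sys
from scipy.spatial.transform import Rotation as Ro
np.set_printoptions(precision=4,suppress=True)
def look(tag,labels,cams=("wrist",)):
    hz=dict(port_tub=0,port_top=.12,port_foot=.09,plain_tub=0,collar=0,stand=0,syringe=.004,barrel_grip=.102,jar0=0)
    s=status.state(); q=s["tcp_rot"]; M=Ro.from_quat([q[1],q[2],q[3],q[0]]).as_matrix()
    print("t",s["t"],"ee",s["ee_pos"],"q",s["joint_positions"]);print(M)
    for n in cams:
        c=cal(n); im=optics.grab_frame(n); cv2.imwrite(f"pics/{tag}_{n}.png",im)
        o=-c[1].T@c[2]; print(n,"cam",o,"in tool",M.T@(o-s["ee_pos"]))
        np.savez(f"pics/{tag}_{n}.npz",K=c[0],R=c[1],t=c[2])
        for l in labels:
            for r in optics.tip_of(l,n)[:4]:
                u,v=r["at"][0]*560,r["at"][1]*420
                p=ray(n,u,v,hz[l],c); print(n,l,round(r["conf"],2),round(u),round(v),p,"tool mm",1000*M.T@(p-s["ee_pos"]))
if __name__=="__main__": look(sys.argv[1],sys.argv[2].split(","),sys.argv[3].split(",") if len(sys.argv)>3 else ("wrist",))
E
python3 look.py a collar,stand,syringe
```

```text
t 1.0 ee [ 0.2678 -0.5647  0.25  ] q [-1.1304  0.353   1.6334  0.      1.1552 -0.0024]
[[ 0.9036  0.4284  0.    ]
 [ 0.4284 -0.9036  0.    ]
 [ 0.     -0.     -1.    ]]
wrist cam [ 0.336  -0.5315  0.3741] in tool [ 0.0758 -0.0008 -0.1242]
```

View pics/a_wrist.png

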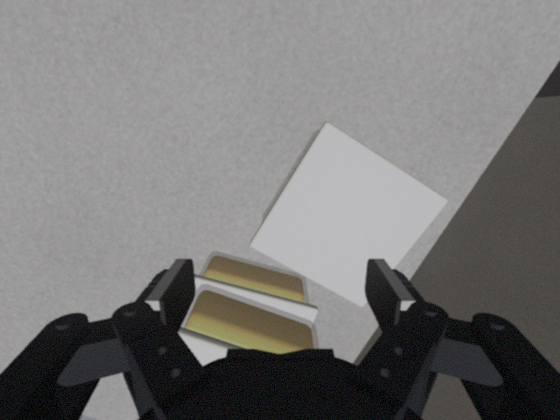

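The picture shows only the start spot: two tub look-alikes. The move was refused because every key must be given. I'll resend it with all keys.

{"method": "carry_out", "body": {
  "targets": [
    {"tx": 558, "ty": -693, "tz": 0, "ax": 0, "ay": 0, "az": -1.79, "fingers": 85},
    {"tx": 558, "ty": -693, "tz": 0, "ax": 0, "ay": 0, "az": -1.79, "fingers": 85},
    {"tx": 558, "ty": -693, "tz": 0, "ax": 0, "ay": 0, "az": -1.79, "fingers": 85},
    {"tx": 558, "ty": -693, "tz": 0, "ax": 0, "ay": 0, "az": -1.79, "fingers": 85},
    {"tx": 558, "ty": -693, "tz": 0, "ax": 0, "ay": 0, "az": -1.79, "fingers": 85},
    {"tx": 558, "ty": -693, "tz": 0, "ax": 0, "ay": 0, "az": -1.79, "fingers": 85},
    {"tx": 558, "ty": -693, "tz": 0, "ax": 0, "ay": 0, "az": -1.79, "fingers": 85},
    {"tx": 558, "ty": -693, "tz": 0, "ax": 0, "ay": 0, "az": -1.79, "fingers": 85},
    {"tx": 558, "ty": -693, "tz": 0, "ax": 0, "ay": 0, "az": -1.79, "fingers": 85},
    {"tx": 558, "ty": -693, "tz": 0, "ax": 0, "ay": 0, "az": -1.79, "fingers": 85},
    {"tx": 558, "ty": -693, "tz": 0, "ax": 0, "ay": 0, "az": -1.79, "fingers": 85},
    {"tx": 558, "ty": -693, "tz": 0, "ax": 0, "ay": 0, "az": -1.79, "fingers": 85},
    {"tx": 558, "ty": -693, "tz": 0, "ax": 0, "ay": 0, "az": -1.79, "fingers": 85},
    {"tx": 558, "ty": -693, "tz": 0, "ax": 0, "ay": 0, "az": -1.79, "fingers": 85},
    {"tx": 558, "ty": -693, "tz": 0, "ax": 0, "ay": 0, "az": -1.79, "fingers": 85},
    {"tx": 558, "ty": -693, "tz": 0, "ax": 0, "ay": 0, "az": -1.79, "fingers": 85},
    {"tx": 558, "ty": -693, "tz": 0, "ax": 0, "ay": 0, "az": -1.79, "fingers": 85},
    {"tx": 558, "ty": -693, "tz": 0, "ax": 0, "ay": 0, "az": -1.79, "fingers": 85},
    {"tx": 558, "ty": -693, "tz": 0, "ax": 0, "ay": 0, "az": -1.79, "fingers": 85}
  ]
}}

```text
t: 3.58
ee_pos: [0.4751, 0.2996, 0.2502]
tcp_rot: [0.0, 0.439, 0.898, 0.0]
wrist_force: [-0.1, 0.4, 1.0]
grip_width: 0.0849
grip_force: 0.0
```

```bash
python3 look.py b collar,stand,syringe,barrel_grip
```

```text
t 3.575 ee [0.4751 0.2996 0.2502] q [ 0.5599  0.2547  1.7705 -0.      1.1161 -0.1008]
[[-0.6137  0.7895  0.0002]
 [ 0.7895  0.6137  0.0001]
 [-0.0001  0.0002 -1.    ]]
wrist cam [0.43   0.3597 0.3744] in tool [ 0.0752  0.0013 -0.1242]
wrist collar 0.75 292 59 [0.4007 0.4206 0.    ] tool mm [141.2269  15.4517 250.2305]
wrist collar 0.7 285 138 [0.4496 0.3446 0.    ] tool mm [ 51.2324   7.4529 250.2345]
wrist stand 0.62 349 240 [0.6053 0.2906 0.    ] tool mm [-86.9509  97.2074 250.2638]
wrist stand 0.35 305 307 [0.6257 0.1689 0.    ] tool mm [-195.5871   38.5907  250.2577]
wrist syringe 0.91 350 241 [0.6059 0.2914 0.004 ] tool mm [-86.7195  98.2109 246.264 ]
wrist barrel_grip 0.95 374 276 [0.6063 0.2952 0.102 ] tool mm [-83.9922 100.824  148.2644]
```

View pics/b_wrist.png

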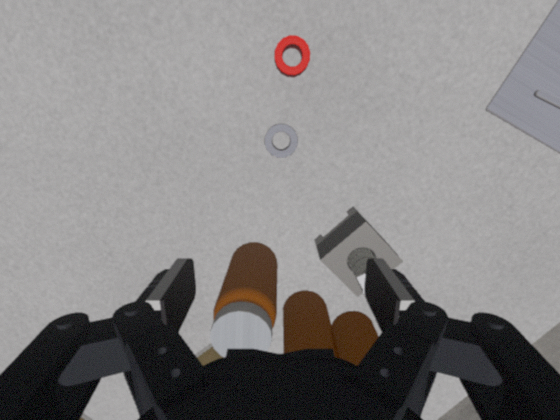

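The picture shows the grey collar at (281,140), the red look-alike at (292,56), the stand at (358,250) and the jars below. I'll refine the collar centre by segmentation.

```bash
cat > col.py <<'E'
from h import *
from scipy.optimize import least_squares
np.set_printoptions(precision=4,suppress=True)
def ringfit(img,c,guess,z0,box=32):
    """fit collar: maximise contrast between predicted collar silhouette and background via Lab distance"""
    lab=cv2.GaussianBlur(cv2.cvtColor(img,cv2.COLOR_BGR2LAB),(3,3),0).astype(float)
    a=np.linspace(0,2*np.pi,60,endpoint=False)
    def circ(x,y,r,z): return np.array([proj("",[x+r*np.cos(t),y+r*np.sin(t),z],c) for t in a]).astype(np.float32)
    def score(x,y):
        top=circ(x,y,.02,z0+.022); hull=cv2.convexHull(np.vstack([top,circ(x,y,.02,z0)]))
        m=np.zeros(img.shape[:2],np.uint8); S=4
        big=lambda p: np.round(p*16).astype(np.int32)
        cv2.fillPoly(m,[big(hull)],1,shift=4); cv2.fillPoly(m,[big(circ(x,y,.011,z0+.022))],0,shift=4)
        o=cv2.dilate(m,np.ones((7,7)))-m; o[:]*=1
        hole=np.zeros_like(m); cv2.fillPoly(hole,[big(circ(x,y,.010,z0+.022))],1,shift=4); o[hole>0]=0
        return np.linalg.norm(lab[m>0].mean(0)-lab[o>0].mean(0))-0.5*lab[m>0].std(0).sum()-.5*lab[o>0].std(0).sum()
    best=tuple(guess)
    for st in (.003,.001,.0005):
        g=[(best[0]+i*st,best[1]+j*st) for i in range(-4,5) for j in range(-4,5)]
        best=max(g,key=lambda p:score(*p))
    return np.array(best),score(*best)
if __name__=="__main__":
    d=np.load("pics/b_wrist.npz"); c=(d["K"],d["R"],d["t"]); im=cv2.imread("pics/b_wrist.png")
    g=ray("",281,139,.022,c)[:2]; print("guess",g); b,s=ringfit(im,c,g,0); print(b,s,proj("",[*b,.022],c))
    for z in (.0,.12,.15): print("syringe axis px",z,proj("",[.606,.2935,z],c))
    M=np.array([[-.6137,.7895],[.7895,.6137]]); print("tool mm",1000*M.T@(b-[.4751,.2996]))
E
python3 col.py
```

```text
guess [0.4456 0.3421]
[0.4466 0.3406] 5.787510838432075 [280.887  140.5628]
syringe axis px 0.0 [350.6554 239.0546]
syringe axis px 0.12 [378.7187 286.8845]
syringe axis px 0.15 [389.5837 305.4024]
tool mm [49.858   2.6639]
```

{"method": "carry_out", "body": {
  "targets": [
    {"tx": 50, "ty": 3, "tz": 60, "ax": 0, "ay": 0, "az": 0, "fingers": 85},
    {"tx": 50, "ty": 3, "tz": 115, "ax": 0, "ay": 0, "az": 0, "fingers": 75},
    {"tx": 50, "ty": 3, "tz": 165, "ax": 0, "ay": 0, "az": 0, "fingers": 70},
    {"tx": 50, "ty": 3, "tz": 200, "ax": 0, "ay": 0, "az": 0, "fingers": 70},
    {"tx": 50, "ty": 3, "tz": 220, "ax": 0, "ay": 0, "az": 0, "fingers": 70},
    {"tx": 50, "ty": 3, "tz": 228, "ax": 0, "ay": 0, "az": 0, "fingers": 70},
    {"tx": 50, "ty": 3, "tz": 228, "ax": 0, "ay": 0, "az": 0, "fingers": 55},
    {"tx": 50, "ty": 3, "tz": 228, "ax": 0, "ay": 0, "az": 0, "fingers": 45},
    {"tx": 50, "ty": 3, "tz": 228, "ax": 0, "ay": 0, "az": 0, "fingers": 36},
    {"tx": 50, "ty": 3, "tz": 228, "ax": 0, "ay": 0, "az": 0, "fingers": 34},
    {"tx": 50, "ty": 3, "tz": 228, "ax": 0, "ay": 0, "az": 0, "fingers": 34},
    {"tx": 50, "ty": 3, "tz": 228, "ax": 0, "ay": 0, "az": 0, "fingers": 34}
  ],
  "squeeze": 30
}}

```text
t: 5.32
ee_pos: [0.447, 0.3421, 0.0232]
tcp_rot: [0.0, 0.439, 0.899, 0.001]
wrist_force: [-3.0, -1.7, 5.9]
grip_width: 0.0383
grip_force: 29.9
```

{"method": "carry_out", "body": {
  "targets": [
    {"tx": 50, "ty": 3, "tz": 0, "ax": 0, "ay": 0, "az": 0, "fingers": 34}
  ]
}}

```text
t: 5.45
ee_pos: [0.4204, 0.3823, 0.0233]
tcp_rot: [0.001, 0.441, 0.898, 0.001]
wrist_force: [2.0, -1.2, 1.5]
grip_width: 0.0387
grip_force: 30.0
```

That last row reused old offsets by mistake and slid the held collar 50 mm along the table. Nothing registered on the force reading. I'll lift straight up and carry on.

{"method": "carry_out", "body": {
  "targets": [
    {"tx": 0, "ty": 0, "tz": -30, "ax": 0, "ay": 0, "az": 0, "fingers": 34},
    {"tx": 0, "ty": 0, "tz": -85, "ax": 0, "ay": 0, "az": 0, "fingers": 34},
    {"tx": 0, "ty": 0, "tz": -140, "ax": 0, "ay": 0, "az": 0, "fingers": 34},
    {"tx": 0, "ty": 0, "tz": -200, "ax": 0, "ay": 0, "az": 0, "fingers": 34},
    {"tx": 0, "ty": 0, "tz": -230, "ax": 0, "ay": 0, "az": 0, "fingers": 34},
    {"tx": -55, "ty": -21, "tz": -230, "ax": 0, "ay": 0, "az": 0.1, "fingers": 34},
    {"tx": -110, "ty": -42, "tz": -230, "ax": 0, "ay": 0, "az": 0.2, "fingers": 34},
    {"tx": -165, "ty": -62, "tz": -230, "ax": 0, "ay": 0, "az": 0.3, "fingers": 34},
    {"tx": -220, "ty": -83, "tz": -230, "ax": 0, "ay": 0, "az": 0.4, "fingers": 34},
    {"tx": -275, "ty": -104, "tz": -230, "ax": 0, "ay": 0, "az": 0.5, "fingers": 34},
    {"tx": -330, "ty": -125, "tz": -230, "ax": 0, "ay": 0, "az": 0.6, "fingers": 34},
    {"tx": -385, "ty": -145, "tz": -230, "ax": 0, "ay": 0, "az": 0.7, "fingers": 34},
    {"tx": -440, "ty": -166, "tz": -230, "ax": 0, "ay": 0, "az": 0.72, "fingers": 34},
    {"tx": -483, "ty": -183, "tz": -230, "ax": 0, "ay": 0, "az": 0.72, "fingers": 34},
    {"tx": -483, "ty": -183, "tz": -230, "ax": 0, "ay": 0, "az": 0.72, "fingers": 34},
    {"tx": -483, "ty": -183, "tz": -230, "ax": 0, "ay": 0, "az": 0.72, "fingers": 34},
    {"tx": -483, "ty": -183, "tz": -230, "ax": 0, "ay": 0, "az": 0.72, "fingers": 34}
  ]
}}

```text
t: 7.58
ee_pos: [0.5705, -0.1093, 0.2522]
tcp_rot: [-0.0, 0.727, 0.687, 0.0]
wrist_force: [-0.1, 1.0, -1.7]
grip_width: 0.0385
grip_force: 30.9
```

```bash
python3 look.py c port_top,port_foot,port_tub,collar wrist,top
```

```text
t 7.575 ee [ 0.5705 -0.1093  0.2522] q [-0.1919  0.2829  1.7277  0.0002  1.1311 -0.1352]
[[ 0.0568  0.9984 -0.    ]
 [ 0.9984 -0.0568  0.0002]
 [ 0.0002 -0.     -1.    ]]
wrist cam [ 0.5755 -0.0336  0.3763] in tool [ 0.0759  0.0006 -0.1242]
wrist port_top 0.74 278 119 [ 0.5738 -0.0339  0.12  ] tool mm [ 75.4001  -1.0437 132.1723]
wrist port_foot 0.65 275 119 [ 0.5713 -0.0342  0.09  ] tool mm [ 74.9641  -3.5522 162.1722]
wrist port_tub 0.92 302 121 [ 0.6028 -0.0389  0.    ] tool mm [ 72.0813  28.2014 252.171 ]
wrist collar 0.81 280 263 [ 0.5648 -0.2319  0.    ] tool mm [-122.8091    1.2353  252.1273]
top cam [0.4547 0.0231 1.5198] in tool [ 0.1259 -0.1232 -1.2676]
top port_top 0.71 294 204 [ 0.5669 -0.0333  0.12  ] tool mm [ 75.5884  -7.9836 132.1724]
top port_foot 0.94 295 206 [ 0.5651 -0.038   0.09  ] tool mm [ 70.8495  -9.4814 162.1714]
top port_tub 0.76 295 196 [ 0.6009 -0.0414  0.    ] tool mm [ 69.4759  26.4817 252.1705]
top collar 0.63 147 264 [0.3953 0.4246 0.    ] tool mm [ 523.0021 -205.2496  252.277 ]
```

View pics/c_wrist.png

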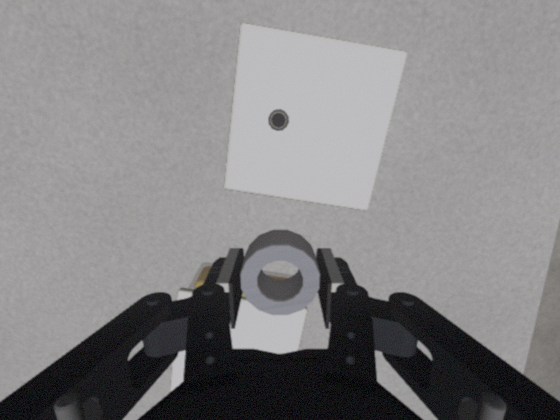

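The wrist view shows the port's rubber disc at (278,120) on the lid, and the collar held level with its bore centred near (281,280). I'll refine both positions.

```bash
cat > port.py <<'E'
from h import *
import sys
np.set_printoptions(precision=4,suppress=True)
def dark(im,u,v,r=14,thr=60):
    g=cv2.cvtColor(im,cv2.COLOR_BGR2GRAY); u,v=int(u),int(v); s=g[v-r:v+r+1,u-r:u+r+1]; w=np.clip(thr-s.astype(float),0,30)
    y,x=np.mgrid[v-r:v+r+1,u-r:u+r+1]; return (w*x).sum()/w.sum(),(w*y).sum()/w.sum(),s.min(),np.sqrt((w>5).sum()/np.pi)
if __name__=="__main__":
    d=np.load("pics/c_wrist.npz"); c=(d["K"],d["R"],d["t"]); im=cv2.imread("pics/c_wrist.png")
    p=dark(im,278,119); print("disc",p,ray("",*p[:2],.12,c))
    P=ray("",*p[:2],.12,c); print("disc radius px exp",np.linalg.norm(proj("",P+[.006,0,0],c)-proj("",P,c)))
    M=np.array([[.0568,.9984,0],[.9984,-.0568,0],[0,0,-1]]); ee=np.array([.5705,-.1093,.2522])
    print("tool shift", 1000*M.T@(P-ee))
    a=np.linspace(0,2*np.pi,60); J=im.copy()
    for dx,col in ((0,(0,255,0)),):
      for r in (.011,.02):
        for z in (.001,.023):
          q=np.array([proj("",ee+M@[dx+r*np.cos(t),r*np.sin(t),z],c) for t in a]); cv2.polylines(J,[np.round(q*16).astype(int)],True,col if z<.01 else (0,0,255),1,shift=4)
    J=cv2.resize(J[200:340,180:380],None,fx=4,fy=4,interpolation=cv2.INTER_CUBIC); cv2.imwrite("pics/c_crop.png",J)
    dt=np.load("pics/c_top.npz"); ct=(dt["K"],dt["R"],dt["t"]); it=cv2.imread("pics/c_top.png")
    p=dark(it,295,203,6,90); print("top disc",p,ray("",*p[:2],.12,ct))
E
python3 port.py
```

```text
disc (np.float64(nan), np.float64(nan), np.uint8(60), np.float64(0.0)) [nan nan nan]
disc radius px exp nan
tool shift [nan nan nan]
top disc (np.float64(294.205047318612), np.float64(202.99053627760253), np.uint8(17), np.float64(2.7057581899030048)) [ 0.5701 -0.034   0.12  ]port.py:6: RuntimeWarning: invalid value encountered in scalar divide
  y,x=np.mgrid[v-r:v+r+1,u-r:u+r+1]; return (w*x).sum()/w.sum(),(w*y).sum()/w.sum(),s.min(),np.sqrt((w>5).sum()/np.pi)
```

View pics/c_crop.png

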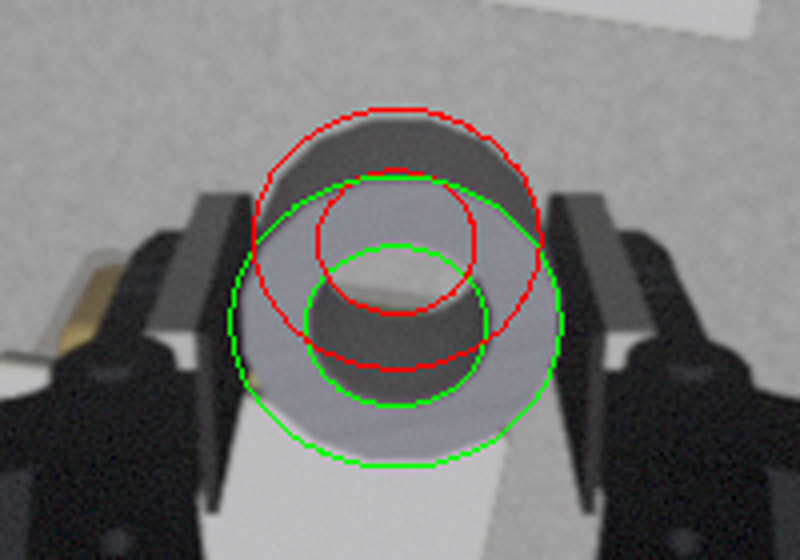

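The overlay matches the collar to within about 0.7 mm of the TCP and shows it level at the expected height. The dark threshold missed the disc in the wrist view, so I'll redo it.

```bash
sed -i 's/p=dark(im,278,119)/p=dark(im,278,119,14,110)/' port.py; python3 port.py
python3 - <<'E'
from h import *
# lid corners from wrist picture -> lid plane check
d=np.load("pics/c_wrist.npz"); c=(d["K"],d["R"],d["t"]); im=cv2.imread("pics/c_wrist.png")
g=cv2.cvtColor(im,cv2.COLOR_BGR2GRAY); m=((g>185)*255).astype(np.uint8)[:225]
m=cv2.morphologyEx(m,cv2.MORPH_OPEN,np.ones((5,5)))
k=max(cv2.findContours(m,0,1)[0],key=cv2.contourArea)
w=np.array([ray("",*p,.09,c)[:2]*1000 for p in k[:,0].astype(float)],np.float32)
print(cv2.minAreaRect(w))
E
```

```text
disc (np.float64(278.1214603739982), np.float64(119.95761353517364), np.uint8(60), np.float64(8.848967849484623)) [ 0.5739 -0.0349  0.12  ]
disc radius px exp 7.1403797274275
tool shift [ 74.4435  -0.8003 132.2   ]
top disc (np.float64(294.205047318612), np.float64(202.99053627760253), np.uint8(17), np.float64(2.7057581899030048)) [ 0.5701 -0.034   0.12  ]
((603.2913208007812, -40.65998840332031), (145.6351318359375, 144.9194793701172), 77.86721801757812)
```

{"method": "carry_out", "body": {
  "targets": [
    {"tx": 40, "ty": -1.5, "tz": 0, "ax": 0, "ay": 0, "az": 0, "fingers": 34},
    {"tx": 74.5, "ty": -1.5, "tz": 20, "ax": 0, "ay": 0, "az": 0, "fingers": 34},
    {"tx": 74.5, "ty": -1.5, "tz": 60, "ax": 0, "ay": 0, "az": 0, "fingers": 34},
    {"tx": 74.5, "ty": -1.5, "tz": 90, "ax": 0, "ay": 0, "az": 0, "fingers": 34},
    {"tx": 74.5, "ty": -1.5, "tz": 98, "ax": 0, "ay": 0, "az": 0, "fingers": 34},
    {"tx": 74.5, "ty": -1.5, "tz": 98, "ax": 0, "ay": 0, "az": 0, "fingers": 34},
    {"tx": 74.5, "ty": -1.5, "tz": 98, "ax": 0, "ay": 0, "az": 0, "fingers": 34}
  ]
}}

```text
t: 8.95
ee_pos: [0.5746, -0.0361, 0.1553]
tcp_rot: [0.001, 0.727, 0.686, 0.001]
wrist_force: [-0.2, -0.5, -0.2]
grip_width: 0.0386
grip_force: 30.8
```

```bash
python3 look.py d collar wrist,scene; python3 - <<'E'
import cv2,numpy as np
a=cv2.imread("pics/d_wrist.png")[180:330,180:380]; b=cv2.imread("pics/d_scene.png")[175:285,190:310]
a=cv2.resize(a,(450,338),interpolation=2); b=cv2.resize(b,(345,338),interpolation=2)
cv2.imwrite("pics/d_both.png",np.hstack([a,b]))
E
```

```text
t 8.95 ee [ 0.5746 -0.0361  0.1553] q [-0.0654  0.3841  1.8248  0.      0.9307 -0.0071]
[[ 0.0582  0.9983  0.002 ]
 [ 0.9983 -0.0582 -0.0001]
 [-0.      0.0021 -1.    ]]
wrist cam [0.5794 0.0396 0.2795] in tool [ 0.0759  0.0007 -0.1242]
wrist collar 0.66 283 263 [ 0.5746 -0.108   0.    ] tool mm [-71.789    3.9246 155.3047]
scene cam [ 1.3468 -0.0116  1.0409] in tool [ 0.0695  0.7713 -0.8841]
scene collar 0.61 252 214 [ 0.4622 -0.0381  0.    ] tool mm [  -8.4877 -112.4493  155.0658]
scene collar 0.44 425 187 [0.3996 0.4309 0.    ] tool mm [ 456.0764 -202.1992  154.8794]
```

View pics/d_both.png

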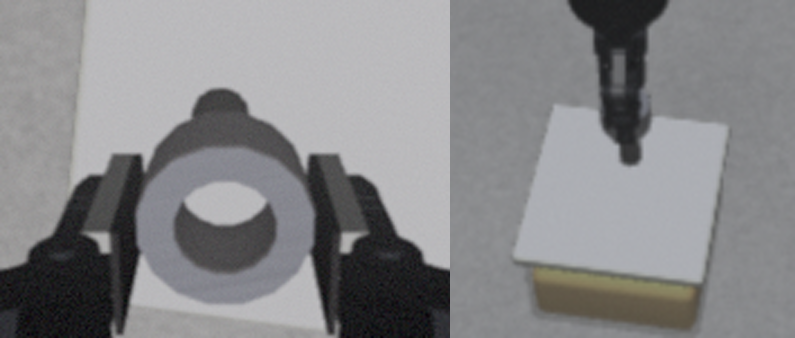

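The wrist crop shows the port's foot emerging behind the collar (crop x 192-248), nearly in line with the bore centre at x = 225. The scene crop shows the port just below the collar. I'll quantify the offset.

```bash
python3 - <<'E'
from h import *
d=np.load("pics/d_wrist.npz"); c=(d["K"],d["R"],d["t"]); im=cv2.imread("pics/d_wrist.png")
g=cv2.cvtColor(im,cv2.COLOR_BGR2GRAY).astype(int)
for v in (224,226,228,230): 
    r=g[v,255:305]; k=np.where(r<130)[0]+255; print(v,k.min(),k.max(),(k.min()+k.max())/2)
M=np.array([[.0582,.9983,0],[.9983,-.0582,0],[0,0,-1]]); ee=np.array([.5746,-.0361,.1553])
for ty in (-.002,0,.002):
  P=ee+M@[0,ty,0]; print(ty,[proj("",[P[0],P[1],z],c) for z in (.09,.10,.132,.154)])
# port foot silhouette: farthest edge row
col=g[205:235,278]; print(col)
for tx in (-.002,0,.002):
  P=ee+M@[tx+.009,0,0]; print(tx,proj("",[P[0],P[1],.09],c))
E
```

```text
224 268 287 277.5
226 267 289 278.0
228 266 289 277.5
230 265 290 277.5
-0.002 [array([275.83700646, 232.02642532]), array([275.67008304, 237.64944268]), array([275.00449162, 260.07069596]), array([274.38070897, 281.08356985])]
0 [array([278.70959362, 232.02439239]), array([278.68439585, 237.64722372]), array([278.58392244, 260.06765501]), array([278.48976074, 281.0796422 ])]
0.002 [array([281.58209731, 232.02235952]), array([281.69861673, 237.64500482]), array([282.16322364, 260.06461418]), array([282.59864169, 281.07571472])]
[182 187 184 186 185 183 186 185 184 185 186 185 184 173 113  67  63  71
  73  72  68  66  66  70  72  80  79  81  84  82]
-0.002 [278.69820727 222.56276379]
0 [278.69491138 219.82399699]
0.002 [278.69159622 217.06922397]
```

{"method": "carry_out", "body": {
  "targets": [
    {"tx": 0.5, "ty": -1.3, "tz": 0, "ax": 0, "ay": 0, "az": 0, "fingers": 34},
    {"tx": 0.5, "ty": -1.3, "tz": 6, "ax": 0, "ay": 0, "az": 0, "fingers": 34},
    {"tx": 0.5, "ty": -1.3, "tz": 10, "ax": 0, "ay": 0, "az": 0, "fingers": 34},
    {"tx": 0.5, "ty": -1.3, "tz": 14, "ax": 0, "ay": 0, "az": 0, "fingers": 34},
    {"tx": 0.5, "ty": -1.3, "tz": 18, "ax": 0, "ay": 0, "az": 0, "fingers": 34},
    {"tx": 0.5, "ty": -1.3, "tz": 20, "ax": 0, "ay": 0, "az": 0, "fingers": 34}
  ]
}}

```text
t: 9.9
ee_pos: [0.5723, -0.0353, 0.1336]
tcp_rot: [-0.0, 0.727, 0.686, -0.0]
wrist_force: [-0.0, -0.5, -2.5]
grip_width: 0.0387
grip_force: 30.8
```

{"method": "carry_out", "body": {
  "targets": [
    {"tx": 0, "ty": 0, "tz": 5, "ax": 0, "ay": 0, "az": 0, "fingers": 34},
    {"tx": 0, "ty": 0, "tz": 10, "ax": 0, "ay": 0, "az": 0, "fingers": 34},
    {"tx": 0, "ty": 0, "tz": 15, "ax": 0, "ay": 0, "az": 0, "fingers": 34},
    {"tx": 0, "ty": 0, "tz": 18, "ax": 0, "ay": 0, "az": 0, "fingers": 34},
    {"tx": 0, "ty": 0, "tz": 20, "ax": 0, "ay": 0, "az": 0, "fingers": 34},
    {"tx": 0, "ty": 0, "tz": 20, "ax": 0, "ay": 0, "az": 0, "fingers": 34}
  ]
}}

```text
t: 10.65
ee_pos: [0.5724, -0.0353, 0.1139]
tcp_rot: [-0.0, 0.727, 0.686, -0.0]
wrist_force: [-0.7, -0.2, -0.9]
grip_width: 0.0383
grip_force: 30.8
```

{"method": "carry_out", "body": {
  "targets": [
    {"tx": 0, "ty": 0, "tz": 0.8, "ax": 0, "ay": 0, "az": 0, "fingers": 34},
    {"tx": 0, "ty": 0, "tz": 1.5, "ax": 0, "ay": 0, "az": 0, "fingers": 34},
    {"tx": 0, "ty": 0, "tz": 1.5, "ax": 0, "ay": 0, "az": 0, "fingers": 34}
  ]
}}

```text
t: 11.02
ee_pos: [0.5726, -0.0354, 0.1132]
tcp_rot: [0.0, 0.727, 0.686, 0.0]
wrist_force: [-2.0, -0.0, 5.0]
grip_width: 0.0386
grip_force: 31.5
```

Contact shows about 5 N, so the collar is seated. I'll open the fingers, lift, and back off to look.

{"method": "carry_out", "body": {
  "targets": [
    {"tx": 0, "ty": 0, "tz": 0.5, "ax": 0, "ay": 0, "az": 0, "fingers": 45},
    {"tx": 0, "ty": 0, "tz": 0.5, "ax": 0, "ay": 0, "az": 0, "fingers": 60},
    {"tx": 0, "ty": 0, "tz": 0, "ax": 0, "ay": 0, "az": 0, "fingers": 75},
    {"tx": 0, "ty": 0, "tz": 0, "ax": 0, "ay": 0, "az": 0, "fingers": 80},
    {"tx": 0, "ty": 0, "tz": 0, "ax": 0, "ay": 0, "az": 0, "fingers": 80},
    {"tx": 0, "ty": 0, "tz": -20, "ax": 0, "ay": 0, "az": 0, "fingers": 80},
    {"tx": 0, "ty": 0, "tz": -60, "ax": 0, "ay": 0, "az": 0, "fingers": 80},
    {"tx": 0, "ty": 0, "tz": -110, "ax": 0, "ay": 0, "az": 0, "fingers": 80},
    {"tx": -40, "ty": 0, "tz": -140, "ax": 0, "ay": 0, "az": 0, "fingers": 80},
    {"tx": -75, "ty": 0, "tz": -140, "ax": 0, "ay": 0, "az": 0, "fingers": 80},
    {"tx": -75, "ty": 0, "tz": -140, "ax": 0, "ay": 0, "az": 0, "fingers": 80},
    {"tx": -75, "ty": 0, "tz": -140, "ax": 0, "ay": 0, "az": 0, "fingers": 80}
  ]
}}

```text
t: 12.52
ee_pos: [0.5678, -0.1098, 0.2522]
tcp_rot: [-0.0, 0.728, 0.686, -0.0]
wrist_force: [0.1, 0.4, 0.0]
grip_width: 0.0801
grip_force: 0.0
```

```bash
python3 look.py e port_top,collar wrist,scene; python3 - <<'E'
from h import *
from port import dark
a=cv2.imread("pics/e_wrist.png")[70:190,200:360]; b=cv2.imread("pics/e_scene.png")[195:285,190:310]
a=cv2.resize(a,(450,338),interpolation=2); b=cv2.resize(b,(345,338),interpolation=2)
cv2.imwrite("pics/e_both.png",np.hstack([a,b]))
d=np.load("pics/e_wrist.npz"); c=(d["K"],d["R"],d["t"])
E
```

```text
t 12.525 ee [ 0.5678 -0.1098  0.2522] q [-0.1939  0.2792  1.7327  0.0004  1.1303 -0.1355]
[[ 0.0585  0.9983 -0.0006]
 [ 0.9983 -0.0585  0.0005]
 [ 0.0005 -0.0006 -1.    ]]
wrist cam [ 0.573  -0.0342  0.3763] in tool [ 0.0759  0.0006 -0.1241]
wrist port_top 0.77 282 118 [ 0.5742 -0.0339  0.12  ] tool mm [ 76.1702   1.9907 132.1864]
wrist collar 0.6 281 120 [ 0.5737 -0.0366  0.    ] tool mm [ 73.3358   1.7347 252.1852]
scene cam [ 1.3468 -0.0116  1.0409] in tool [ 0.1441  0.7714 -0.7892]
scene port_top 0.85 255 216 [ 0.5697 -0.029   0.12  ] tool mm [ 80.7445  -2.7403 132.1916]
scene collar 0.79 254 221 [ 0.4868 -0.0339  0.    ] tool mm [ 70.9949 -85.1857 252.2377]
scene collar 0.64 422 187 [0.3968 0.4236 0.    ] tool mm [ 522.4344 -201.8385  252.5315]
```

View pics/e_both.png

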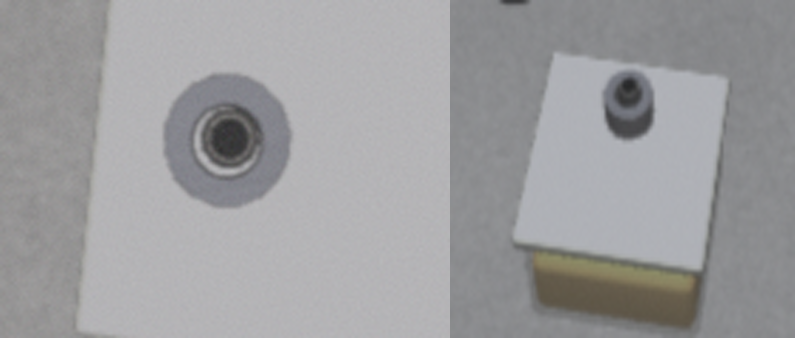

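The wrist crop shows the collar flat on the lid around the port, with the rubber disc at about full-frame (282,119) and white lid visible in the gap. The scene crop confirms it. Next I'll view the syringe from above.

{"method": "carry_out", "body": {
  "targets": [
    {"tx": 56, "ty": 9, "tz": -20, "ax": 0, "ay": 0, "az": -0.1, "fingers": 80},
    {"tx": 112, "ty": 17, "tz": -40, "ax": 0, "ay": 0, "az": -0.2, "fingers": 80},
    {"tx": 168, "ty": 26, "tz": -40, "ax": 0, "ay": 0, "az": -0.3, "fingers": 80},
    {"tx": 224, "ty": 34, "tz": -40, "ax": 0, "ay": 0, "az": -0.4, "fingers": 80},
    {"tx": 280, "ty": 43, "tz": -40, "ax": 0, "ay": 0, "az": -0.5, "fingers": 80},
    {"tx": 337, "ty": 51, "tz": -40, "ax": 0, "ay": 0, "az": -0.51, "fingers": 80},
    {"tx": 337, "ty": 51, "tz": -40, "ax": 0, "ay": 0, "az": -0.51, "fingers": 80},
    {"tx": 337, "ty": 51, "tz": -40, "ax": 0, "ay": 0, "az": -0.51, "fingers": 80}
  ]
}}

```text
t: 13.82
ee_pos: [0.6381, 0.2234, 0.292]
tcp_rot: [-0.0, 0.53, 0.848, -0.001]
wrist_force: [0.1, 0.1, -0.0]
grip_width: 0.0799
grip_force: 0.0
```

```bash
python3 look.py f syringe,barrel_grip,stand,jar0; python3 - <<'E'
from h import *
from port import dark
d=np.load("pics/e_wrist.npz"); c=(d["K"],d["R"],d["t"]); im=cv2.imread("pics/e_wrist.png")
p=dark(im,282,119,8,100);print("port",p,ray("",*p[:2],.12,c))
E
```

```text
t 13.825 ee [0.6381 0.2234 0.292 ] q [ 0.3347  0.3998  1.4694 -0.0004  1.2733 -0.1182]
[[-0.4377  0.8991 -0.0008]
 [ 0.8991  0.4377 -0.0007]
 [-0.0003 -0.001  -1.    ]]
wrist cam [0.6062 0.2918 0.4162] in tool [ 0.0754  0.0012 -0.1242]
wrist syringe 0.82 276 118 [0.6015 0.2901 0.004 ] tool mm [ 76.1076  -3.4184 288.01  ]
wrist barrel_grip 0.6 283 118 [0.6088 0.2926 0.102 ] tool mm [ 75.1598   4.1191 190.0024]
wrist stand 0.78 281 117 [0.6062 0.2934 0.    ] tool mm [ 77.0423   2.2559 292.0039]
wrist stand 0.3 194 162 [0.5225 0.1849 0.    ] tool mm [  16.0518 -120.4449  292.1468]
wrist jar0 0.92 259 205 [0.6322 0.1675 0.    ] tool mm [-47.5903 -29.4261 292.0695]
wrist jar0 0.91 193 163 [0.5217 0.1826 0.    ] tool mm [  14.3204 -122.1889  292.149 ]
wrist jar0 0.91 309 214 [0.7051 0.187  0.    ] tool mm [-61.9533  44.6142 291.9968]
port (np.float64(281.6384524744698), np.float64(118.70522388059702), np.uint8(48), np.float64(8.175883811466258)) [ 0.5742 -0.0347  0.12  ]
```

View pics/f_wrist.png

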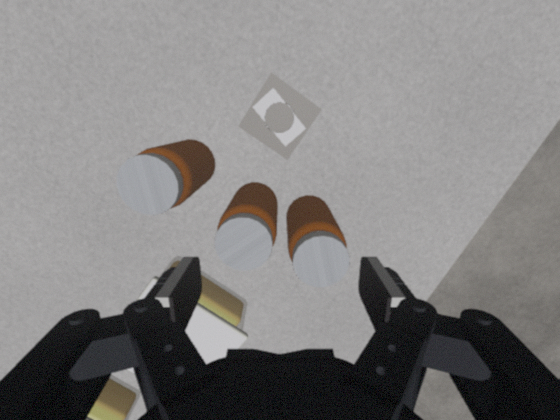

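The view shows the stand at (281,116) with the white flange running diagonally from about (262,97) to (298,137) and the thumb disc at (279,117). The jar caps are at (149,184), (245,244) and (320,262). I'll measure the flange angle and centre.

```bash
python3 - <<'E'
from h import *
np.set_printoptions(precision=4,suppress=True)
d=np.load("pics/f_wrist.npz"); c=(d["K"],d["R"],d["t"]); im=cv2.imread("pics/f_wrist.png")
g=cv2.cvtColor(im,cv2.COLOR_BGR2GRAY); o=np.array([220,60]); r=g[60:175,220:345]
M=np.array([[-.4377,.8991],[.8991,.4377]]); ee=np.array([.6381,.2234])
m=((r>196)*255).astype(np.uint8); cs=[k for k in cv2.findContours(m,0,1)[0] if cv2.contourArea(k)>15]
pts=np.vstack([k[:,0] for k in cs])+o; print([cv2.contourArea(k) for k in cs])
w=np.array([M.T@(ray("",*p,.125,c)[:2]-ee)*1000 for p in pts.astype(float)],np.float32)
R=cv2.minAreaRect(w); print("flange tool mm",R); print(cv2.boxPoints(R))
m=((abs(r.astype(int)-128)<20)*255).astype(np.uint8)
# whole stand: differs from table
hsv=cv2.cvtColor(im,cv2.COLOR_BGR2LAB)[60:175,220:345].astype(int)
print("sample table",im[70,230],"stand",im[140,285],im[90,275],"disc",im[117,279],"flange",im[100,268])
th=im[117,279].astype(int)
mm=(np.abs(im[60:175,220:345].astype(int)-th).max(2)<14).astype(np.uint8); n,l,s,ce=cv2.connectedComponentsWithStats(mm)
i=l[57,59]; print("disc comp",s[i],ce[i]+o, M.T@(ray("",*(ce[i]+o),.150,c)[:2]-ee)*1000)
cv2.imwrite("pics/f_crop.png",cv2.resize(im[60:175,220:345],None,fx=4,fy=4))
E
```

```text
Traceback (most recent call last):
ValueError: need at least one array to concatenate
```

```bash
python3 - <<'E'
from h import *
np.set_printoptions(precision=4,suppress=True)
d=np.load("pics/f_wrist.npz"); c=(d["K"],d["R"],d["t"]); im=cv2.imread("pics/f_wrist.png")
g=cv2.GaussianBlur(cv2.cvtColor(im,cv2.COLOR_BGR2GRAY),(3,3),0)
M=np.array([[-.4377,.8991],[.8991,.4377]]); ee=np.array([.6381,.2234])
tool=lambda p,z: M.T@(ray("",*p,z,c)[:2]-ee)*1000
print("samples table",g[70,235],"stand",g[145,285],g[85,273],g[110,310],"disc",g[117,279],g[120,275],"flange",g[100,266],g[104,264],g[134,293],g[130,297])
for T in (185,178,170):
    m=((g[75:160,235:325]>T)*255).astype(np.uint8); n,l,s,ce=cv2.connectedComponentsWithStats(m)
    big=[i for i in range(1,n) if s[i][4]>40]; print(T,[(s[i].tolist(),ce[i]+[235,75]) for i in big])
    ks=[i for i in big if s[i][4]<1200 and 250<ce[i][0]+235<310 and 85<ce[i][1]+75<150]
    if ks:
        v,u=np.where(np.isin(l,ks)); w=np.array([tool(p,.125) for p in np.c_[u+235.,v+75.]],np.float32); print(cv2.minAreaRect(w),cv2.boxPoints(cv2.minAreaRect(w)).round(1).tolist())
E
```

```text
samples table 163 stand 175 148 148 disc 148 147 flange 193 193 193 193
185 [([19, 15, 29, 28, 300], array([266.7467, 101.9467])), ([42, 42, 27, 28, 275], array([291.1782, 132.    ]))]
((76.06283569335938, 0.21779823303222656), (24.465316772460938, 46.418582916259766), 49.494022369384766) [[50.5, 6.0], [85.80000305175781, -24.200000762939453], [101.69999694824219, -5.599999904632568], [66.4000015258789, 24.600000381469727]]
178 [([19, 14, 30, 30, 347], array([266.7867, 102.1585])), ([41, 41, 29, 29, 323], array([290.8576, 132.0031]))]
((75.9419937133789, 0.09959220886230469), (25.34658432006836, 47.367305755615234), 49.520957946777344) [[49.70000076293945, 5.800000190734863], [85.69999694824219, -24.899999618530273], [102.19999694824219, -5.599999904632568], [66.19999694824219, 25.100000381469727]]
170 [([18, 14, 31, 31, 392], array([266.926 , 102.1454])), ([40, 40, 30, 31, 363], array([291.0937, 131.7438]))]
((76.04729461669922, 0.31084251403808594), (26.047941207885742, 48.39655303955078), 49.52707290649414) [[49.20000076293945, 6.099999904632568], [86.0, -25.299999237060547], [102.9000015258789, -5.5], [66.0999984741211, 25.899999618530273]]
```

The flange fits at 26 x 48 mm, centred at tool (76, 0) and turned so that az = -0.707 puts the closing line across its narrow side. I'll go over it, check briefly in numbers, then descend.

{"method": "carry_out", "body": {
  "targets": [
    {"tx": 40, "ty": 0, "tz": 0, "ax": 0, "ay": 0, "az": -0.18, "fingers": 66},
    {"tx": 76, "ty": 0.2, "tz": 0, "ax": 0, "ay": 0, "az": -0.36, "fingers": 66},
    {"tx": 76, "ty": 0.2, "tz": 0, "ax": 0, "ay": 0, "az": -0.54, "fingers": 66},
    {"tx": 76, "ty": 0.2, "tz": 0, "ax": 0, "ay": 0, "az": -0.707, "fingers": 66},
    {"tx": 76, "ty": 0.2, "tz": 30, "ax": 0, "ay": 0, "az": -0.707, "fingers": 66},
    {"tx": 76, "ty": 0.2, "tz": 60, "ax": 0, "ay": 0, "az": -0.707, "fingers": 66},
    {"tx": 76, "ty": 0.2, "tz": 90, "ax": 0, "ay": 0, "az": -0.707, "fingers": 66},
    {"tx": 76, "ty": 0.2, "tz": 90, "ax": 0, "ay": 0, "az": -0.707, "fingers": 66},
    {"tx": 76, "ty": 0.2, "tz": 90, "ax": 0, "ay": 0, "az": -0.707, "fingers": 66}
  ]
}}

```text
t: 15.2
ee_pos: [0.6062, 0.2916, 0.2038]
tcp_rot: [0.001, 0.205, 0.979, 0.0]
wrist_force: [0.1, -0.0, 0.9]
grip_width: 0.0658
grip_force: 0.0
```

```bash
python3 look.py g barrel_grip,syringe wrist,scene,top
```

```text
t 15.2 ee [0.6062 0.2916 0.2038] q [ 0.4461  0.4678  1.5663 -0.      1.106  -0.7123]
[[-0.9162  0.4008  0.0013]
 [ 0.4008  0.9162  0.0006]
 [-0.001   0.0011 -1.    ]]
wrist cam [0.5384 0.3226 0.3279] in tool [ 0.0745  0.0014 -0.1242]
wrist barrel_grip 0.95 281 211 [0.6048 0.2951 0.102 ] tool mm [  2.8564   2.5493 101.8163]
wrist syringe 0.89 275 185 [0.6032 0.2886 0.004 ] tool mm [  1.747   -4.214  199.8099]
wrist syringe 0.17 193 240 [0.6252 0.1721 0.004 ] tool mm [ -65.0968 -102.1276  199.7652]
scene cam [ 1.3468 -0.0116  1.0409] in tool [-0.8008  0.02   -0.8363]
scene barrel_grip 0.71 394 225 [0.6047 0.2894 0.102 ] tool mm [  0.6245  -2.7447 101.8125]
scene syringe 0.89 386 252 [0.6102 0.283  0.004 ] tool mm [ -6.9238  -6.5392 199.8157]
top cam [0.4547 0.0231 1.5198] in tool [ 0.03   -0.3052 -1.3163]
```

{"method": "carry_out", "body": {
  "targets": [
    {"tx": 0, "ty": 0, "tz": 25, "ax": 0, "ay": 0, "az": 0, "fingers": 66},
    {"tx": 0, "ty": 0, "tz": 50, "ax": 0, "ay": 0, "az": 0, "fingers": 66},
    {"tx": 0, "ty": 0, "tz": 75, "ax": 0, "ay": 0, "az": 0, "fingers": 66},
    {"tx": 0, "ty": 0, "tz": 92, "ax": 0, "ay": 0, "az": 0, "fingers": 66},
    {"tx": 0, "ty": 0, "tz": 99, "ax": 0, "ay": 0, "az": 0, "fingers": 66},
    {"tx": 0, "ty": 0, "tz": 99, "ax": 0, "ay": 0, "az": 0, "fingers": 66},
    {"tx": 0, "ty": 0, "tz": 99, "ax": 0, "ay": 0, "az": 0, "fingers": 50},
    {"tx": 0, "ty": 0, "tz": 99, "ax": 0, "ay": 0, "az": 0, "fingers": 40},
    {"tx": 0, "ty": 0, "tz": 99, "ax": 0, "ay": 0, "az": 0, "fingers": 32},
    {"tx": 0, "ty": 0, "tz": 99, "ax": 0, "ay": 0, "az": 0, "fingers": 25},
    {"tx": 0, "ty": 0, "tz": 99, "ax": 0, "ay": 0, "az": 0, "fingers": 25},
    {"tx": 0, "ty": 0, "tz": 99, "ax": 0, "ay": 0, "az": 0, "fingers": 25}
  ],
  "squeeze": 50
}}

```text
t: 17.15
ee_pos: [0.6058, 0.2918, 0.104]
tcp_rot: [0.0, 0.204, 0.979, 0.0]
wrist_force: [-0.8, -1.3, 5.5]
grip_width: 0.0287
grip_force: 49.2
```

{"method": "carry_out", "body": {
  "targets": [
    {"tx": 0, "ty": 0, "tz": -8, "ax": 0, "ay": 0, "az": 0, "fingers": 25},
    {"tx": 0, "ty": 0, "tz": -25, "ax": 0, "ay": 0, "az": 0, "fingers": 25},
    {"tx": 0, "ty": 0, "tz": -45, "ax": 0, "ay": 0, "az": 0, "fingers": 25},
    {"tx": 0, "ty": 0, "tz": -65, "ax": 0, "ay": 0, "az": 0, "fingers": 25},
    {"tx": 0, "ty": 0, "tz": -85, "ax": 0, "ay": 0, "az": 0, "fingers": 25},
    {"tx": 0, "ty": 0, "tz": -110, "ax": 0, "ay": 0, "az": 0, "fingers": 25},
    {"tx": 0, "ty": 0, "tz": -140, "ax": 0, "ay": 0, "az": 0, "fingers": 25},
    {"tx": 0, "ty": 0, "tz": -175, "ax": 0, "ay": 0, "az": 0, "fingers": 25},
    {"tx": 0, "ty": 0, "tz": -200, "ax": 0, "ay": 0, "az": 0, "fingers": 25},
    {"tx": 0, "ty": 0, "tz": -210, "ax": 0, "ay": 0, "az": 0, "fingers": 25},
    {"tx": 0, "ty": 0, "tz": -210, "ax": 0, "ay": 0, "az": 0, "fingers": 25},
    {"tx": 0, "ty": 0, "tz": -210, "ax": 0, "ay": 0, "az": 0, "fingers": 25}
  ]
}}

```text
t: 18.65
ee_pos: [0.605, 0.2915, 0.3122]
tcp_rot: [-0.001, 0.204, 0.979, -0.001]
wrist_force: [-1.0, -0.4, -2.0]
grip_width: 0.0289
grip_force: 49.1
```

```bash
python3 look.py h barrel_grip,syringe scene; python3 - <<'E'
from h import *
from station import *
s=status.state(); e=s["ee_pos"]
c=cal("scene")
for n in ("scene",):
    im=cv2.imread("pics/h_scene.png")
    print("expect tip",proj("",e-[0,0,.1],c),"top",proj("",e+[0,0,.046],c),"grip",proj("",e,c), "width/force",s["grip_width"],s["grip_force"],s["wrist_force"])
r=optics.recognise("syringe","scene")
for x in r[:3]: b=x["bbox"]; print(x["conf"],(b[0]-b[2]/2)*560,(b[1]-b[3]/2)*420,(b[0]+b[2]/2)*560,(b[1]+b[3]/2)*420)
E
```

```text
t 18.65 ee [0.605  0.2915 0.3122] q [ 0.4467  0.3791  1.4558  0.      1.3086 -0.7123]
[[-0.9164  0.4003 -0.0017]
 [ 0.4003  0.9164 -0.0008]
 [ 0.0013 -0.0015 -1.    ]]
scene cam [ 1.3468 -0.0116  1.0409] in tool [-0.8002  0.0182 -0.7297]
scene barrel_grip 0.62 411 160 [0.3968 0.3756 0.102 ] tool mm [224.1625  -5.9323 210.5221]
scene syringe 0.8 401 194 [0.4218 0.3594 0.004 ] tool mm [194.6897 -10.6005 308.492 ]
expect tip [403.36195093 192.68492605] top [416.31926453 141.32101492] grip [411.93962895 158.68226894] width/force 0.028588535602447264 49.09180283546448 [ 0.04986987  0.42189362 -1.18853374]
0.89 395.192 145.488 419.49600000000004 191.688
```

The syringe is held upright and free of the stand, weighs about 1.2 N, and matches its predicted pixels. I'll carry it over the jars with the tip about 60 mm above their caps.

{"method": "carry_out", "body": {
  "targets": [
    {"tx": -5, "ty": -15, "tz": 0, "ax": 0, "ay": 0, "az": 0, "fingers": 25},
    {"tx": -14, "ty": -43, "tz": 0, "ax": 0, "ay": 0, "az": 0, "fingers": 25},
    {"tx": -26, "ty": -80, "tz": 0, "ax": 0, "ay": 0, "az": 0, "fingers": 25},
    {"tx": -40, "ty": -122, "tz": 0, "ax": 0, "ay": 0, "az": 0, "fingers": 25},
    {"tx": -54, "ty": -164, "tz": 0, "ax": 0, "ay": 0, "az": 0, "fingers": 25},
    {"tx": -68, "ty": -206, "tz": 0, "ax": 0, "ay": 0, "az": 0, "fingers": 25},
    {"tx": -81, "ty": -247, "tz": 0, "ax": 0, "ay": 0, "az": 0, "fingers": 25},
    {"tx": -92, "ty": -280, "tz": 0, "ax": 0, "ay": 0, "az": 0, "fingers": 25},
    {"tx": -99, "ty": -302, "tz": 0, "ax": 0, "ay": 0, "az": 0, "fingers": 25},
    {"tx": -102, "ty": -312, "tz": 0, "ax": 0, "ay": 0, "az": 0, "fingers": 25},
    {"tx": -102, "ty": -312, "tz": 20, "ax": 0, "ay": 0, "az": 0, "fingers": 25},
    {"tx": -102, "ty": -312, "tz": 40, "ax": 0, "ay": 0, "az": 0, "fingers": 25},
    {"tx": -102, "ty": -312, "tz": 50, "ax": 0, "ay": 0, "az": 0, "fingers": 25},
    {"tx": -102, "ty": -312, "tz": 50, "ax": 0, "ay": 0, "az": 0, "fingers": 25},
    {"tx": -102, "ty": -312, "tz": 50, "ax": 0, "ay": 0, "az": 0, "fingers": 25}
  ]
}}

```text
t: 20.72
ee_pos: [0.5745, -0.0349, 0.2642]
tcp_rot: [0.001, 0.204, 0.979, 0.0]
wrist_force: [0.4, 0.4, -1.3]
grip_width: 0.0292
grip_force: 49.2
```

```bash
python3 look.py i syringe,port_top,port_foot,jar0 wrist,scene; python3 - <<'E'
from h import *
s=status.state(); e=s["ee_pos"]
for n,q in (("scene",8),("wrist",3)):
    d=np.load(f"pics/i_{n}.npz"); c=(d["K"],d["R"],d["t"]); print(n,"tip exp",proj("",e-[0,0,.1],c),"port exp",proj("",[.574,-.035,.12],c),"barrel end",proj("",e-[0,0,.082],c))
a=cv2.imread("pics/i_wrist.png")[170:320,180:380]; b=cv2.imread("pics/i_scene.png")[140:250,190:310]
a=cv2.resize(a,(450,338),interpolation=2); b=cv2.resize(b,(345,338),interpolation=2)
cv2.imwrite("pics/i_both.png",np.hstack([a,b]))
E
```

```text
t 20.725 ee [ 0.5745 -0.0349  0.2642] q [-0.0633  0.2625  1.727   0.0001  1.1511 -1.2226]
[[-0.9165  0.4001  0.001 ]
 [ 0.4001  0.9165 -0.    ]
 [-0.001   0.0004 -1.    ]]
wrist cam [ 0.5067 -0.0038  0.3883] in tool [ 0.0745  0.0014 -0.1241]
wrist syringe 0.74 276 215 [ 0.622  -0.0603  0.004 ] tool mm [-53.4162  -4.3628 260.2867]
wrist port_top 0.57 278 200 [ 0.5745 -0.0353  0.12  ] tool mm [ -0.0452  -0.4344 144.2373]
wrist port_foot 0.92 278 192 [ 0.5743 -0.0352  0.09  ] tool mm [  0.2803  -0.4427 174.237 ]
wrist jar0 0.95 459 201 [0.7067 0.1797 0.    ] tool mm [-34.9906 249.4726 264.3723]
wrist jar0 0.94 439 149 [0.6265 0.172  0.    ] tool mm [ 35.4234 210.2851 264.2892]
wrist jar0 0.75 423 65 [0.5204 0.1801 0.    ] tool mm [135.8703 175.3214 264.1792]
wrist jar0 0.46 533 96 [0.6088 0.296  0.    ] tool mm [101.181  316.8456 264.2698]
scene cam [ 1.3468 -0.0116  1.0409] in tool [-0.6992  0.3307 -0.7759]
scene syringe 0.9 247 206 [ 0.438  -0.0495  0.004 ] tool mm [119.4784 -68.1232 260.0958]
scene port_top 0.88 252 215 [ 0.5669 -0.0354  0.12  ] tool mm [  6.9434  -3.5161 144.2294]
scene port_top 0.31 147 232 [ 0.6019 -0.2713  0.12  ] tool mm [-119.4943 -205.7276  144.2677]
scene port_foot 0.85 250 228 [ 0.5819 -0.0405  0.09  ] tool mm [ -8.8361  -2.2088 174.245 ]
scene port_foot 0.45 148 233 [ 0.5785 -0.2764  0.09  ] tool mm [-100.065  -219.8475  174.2435]
scene jar0 0.89 338 259 [0.6191 0.1658 0.    ] tool mm [ 39.7488 201.6844 264.2816]
scene jar0 0.67 351 289 [0.704  0.1842 0.    ] tool mm [-30.7965 252.469  264.3695]
scene jar0 0.58 340 229 [0.5278 0.1826 0.    ] tool mm [130.0713 180.5858 264.1868]
scene tip exp [251.16114647 204.74435912] port exp [252.12549143 217.2752709 ] barrel end [250.75281365 199.33888531]
wrist tip exp [277.60715148 213.73454198] port exp [277.89737857 199.28865322] barrel end [277.45240097 221.25300567]
```

View pics/i_both.png

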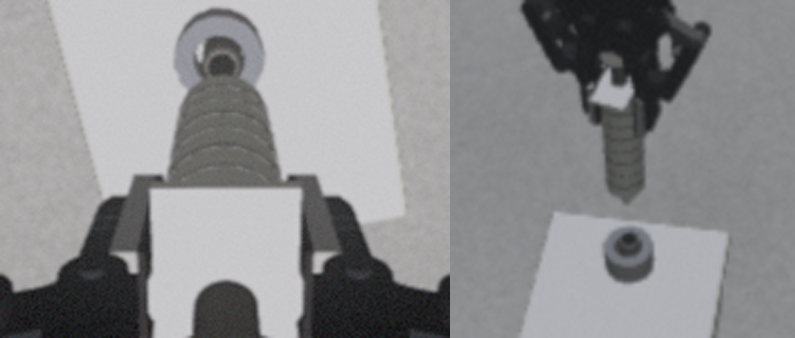

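The wrist crop shows the barrel end in line with the port and collar (both at crop x of about 221). The scene crop shows the tip at crop (627,205), directly above the port disc at (629,240). I'll check the residual tip offset numerically.

```bash
python3 - <<'E'
from h import *
np.set_printoptions(precision=1,suppress=True)
e=np.array([.5745,-.0349,.2642]); M=np.array([[-.9165,.4001,0],[.4001,.9165,0],[0,0,-1.]])
d=np.load("pics/i_wrist.npz"); c=(d["K"],d["R"],d["t"]); im=cv2.cvtColor(cv2.imread("pics/i_wrist.png"),cv2.COLOR_BGR2GRAY)
for z in (.078,.082,.086): print("barrel end far edge exp",z,proj("",e+M@[.015,0,z],c), "sides",proj("",e+M@[0,-.015,z],c),proj("",e+M@[0,.015,z],c))
print("column 278 rows 190..216",im[190:216,278]); 
for v in (206,210,214,220,226): print(v,im[v,255:302])
d=np.load("pics/i_scene.npz"); c=(d["K"],d["R"],d["t"]); s=cv2.imread("pics/i_scene.png").mean(2)
print("scene rows 196..226 cols 246..257")
for v in range(196,226): print(v,s[v,242:262].astype(int))
for z in (.1,.082): print(proj("",e-[0,0,z],c))
E
```

```text
barrel end far edge exp 0.078 [277.8 204.3] sides [257.4 223.8] [298.2 223.8]
barrel end far edge exp 0.082 [277.8 202.7] sides [257.8 222. ] [297.8 221.9]
barrel end far edge exp 0.086 [277.8 201.2] sides [258.2 220.2] [297.5 220.2]
column 278 rows 190..216 [ 79  98 111 115  84  64  64  68  64  62  67  66  73  94 110 108 105  93
 104 103 101  99 106 105 107 109]
206 [199 201 201 198 192 165 156 150 153 154 152 148 141 132 115 109 105 108
 106 105 109 105 104 105 103 105 105 103 104 102 103 102 101 109 124 136
 146 151 160 183 195 200 201 201 201 200 199]
210 [199 201 199 201 200 200 200 191 158 118 106 102 101  98  99 104 108 105
 108 110 106 106 108 101 108 107 102 106 104 111 110 105 101  96  97  99
 102 103 114 146 184 196 200 200 200 199 200]
214 [200 200 199 201 200 194 160 117 106 112 110 107 102 104 103 105 105 107
 113 114 114 110 106 107 107 109 102 108 112 116 115 110 108 100  98 103
 106 106 111 111  99 129 177 199 200 200 201]
220 [199 199 199 193 159 121 101 101 104 107 106 108 104  99 101  96  95 106
 110 119 121 117 112 101 103 107 110 110 119 115 116 107  98  99  93 
[... 2217 characters left out ...]
7 103  75  72  51  44  43  48  60  79  95 118 122 130
 153 176]
219 [169 140 125 121 111  87  65  65  67  58  57  66  68  66  82 115 120 119
 134 174]
220 [169 139 123 118 110  81  67  59  65  72  75  71  65  61  84 118 122 119
 131 174]
221 [169 142 122 120 112  91  71  55  57  59  61  61  60  69  96 118 120 116
 126 173]
222 [170 139 112 119 119 112  90  67  58  61  64  65  73  92 117 121 119 107
 118 172]
223 [170 140  94 112 118 117 113  99  84  84  86  95 100 117 121 119 109  90
 112 167]
224 [176 154  87  91 112 116 119 117 116 116 118 119 118 120 118 110  89  77
 101 157]
225 [176 157  84  72  85 105 113 116 117 116 117 120 116 111 103  84  75  74
 112 171]
[251.2 204.7]
[250.8 199.3]
```

The tip, barrel end and port all agree with the model to within about 0.5 mm, and the jars haven't moved. I'll lower to 1 cm above the port.

{"method": "carry_out", "body": {
  "targets": [
    {"tx": 0.3, "ty": -0.6, "tz": 6, "ax": 0, "ay": 0, "az": 0, "fingers": 25},
    {"tx": 0.3, "ty": -0.6, "tz": 14, "ax": 0, "ay": 0, "az": 0, "fingers": 25},
    {"tx": 0.3, "ty": -0.6, "tz": 21, "ax": 0, "ay": 0, "az": 0, "fingers": 25},
    {"tx": 0.3, "ty": -0.6, "tz": 27, "ax": 0, "ay": 0, "az": 0, "fingers": 25},
    {"tx": 0.3, "ty": -0.6, "tz": 31, "ax": 0, "ay": 0, "az": 0, "fingers": 25},
    {"tx": 0.3, "ty": -0.6, "tz": 32, "ax": 0, "ay": 0, "az": 0, "fingers": 25},
    {"tx": 0.3, "ty": -0.6, "tz": 32, "ax": 0, "ay": 0, "az": 0, "fingers": 25},
    {"tx": 0.3, "ty": -0.6, "tz": 32, "ax": 0, "ay": 0, "az": 0, "fingers": 25},
    {"tx": 0.3, "ty": -0.6, "tz": 32, "ax": 0, "ay": 0, "az": 0, "fingers": 25},
    {"tx": 0.3, "ty": -0.6, "tz": 32, "ax": 0, "ay": 0, "az": 0, "fingers": 25}
  ]
}}

```text
t: 22.48
ee_pos: [0.5736, -0.0355, 0.2316]
tcp_rot: [0.0, 0.204, 0.979, 0.0]
wrist_force: [0.2, -0.4, -1.8]
grip_width: 0.0291
grip_force: 49.2
```

```bash
python3 - <<'E'
from h import *
s=status.state(); e=s["ee_pos"]; print(e,s["tcp_rot"],s["dq"].round(4),s["wrist_force"],s["grip_width"])
im=optics.grab_frame("scene"); c=cal("scene"); g=im.mean(2)
for v in range(204,224): print(v,g[v,244:262].astype(int))
print("tip",proj("",e-[0,0,.1],c),"port",proj("",[.574,-.035,.12],c))
E
```

```text
[ 0.57362098 -0.03546133  0.23159741] [9.46191876e-05 2.04443030e-01 9.78878459e-01 1.63792554e-05] [-0.0009 -0.0002  0.0028 -0.0009 -0.0013 -0.0013] [ 0.16301263 -0.41274538 -1.83583976] 0.029094129433866862
204 [122  79  80  83  86  86  89  90  89  88  88  87  80  86 112 133 138 139]
205 [119  80  77  82  86  89  89  90  90  88  89  86  80  85 110 131 134 137]
206 [124  84  78  78  83  88  89  87  88  86  85  78  81  91 120 135 137 137]
207 [125  86  80  82  84  83  83  84  84  87  87  83  81  86 111 134 138 139]
208 [127  87  77  82  86  86  89  89  89  89  88  81  77  83 111 133 139 138]
209 [131 100  76  78  85  86  86  88  89  87  83  73  74  88 115 136 139 138]
210 [137 117  85  81  79  74  74  80  85  82  79  83  85  98 125 137 137 137]
211 [172 156 105  90  86  86  88  88  89  88  87  90 104 124 139 138 138 137]
212 [178 170 146 119  98  91  89  89  90  91  96 108 140 156 153 147 143 142]
213 [178 178 173 161 129 107  92  86  89  99 118 134 166 173 175 174 174 174]
214 [178 176 170 162 140 123  98  80  79  96 122 133 145 162 174 178 178 178]
215 [175 165 145 127 122 116 104  84  74  88 112 119 125 136 161 173 179 179]
216 [168 144 125 119 115 103  74  51  45  55  79 104 120 123 133 155 176 177]
217 [153 127 119 114  99  76  48  41  42  42  60  92 114 121 124 140 170 177]
218 [136 122 117 103  75  71  52  45  44  48  58  79  94 117 123 130 153 175]
219 [125 120 112  88  66  66  66  55  59  67  68  67  81 115 120 119 134 173]
220 [122 121 109  82  66  59  66  72  74  72  65  62  83 118 121 118 130 172]
221 [123 121 112  91  72  54  57  61  61  59  58  69  93 118 119 115 127 173]
222 [111 120 119 111  91  65  59  59  63  64  72  93 118 120 118 108 118 172]
223 [ 94 113 120 118 113  99  83  82  87  94 100 116 121 119 110  90 112 169]
tip [251.67006484 213.88006085] port [252.12549143 217.2752709 ]
```

{"method": "carry_out", "body": {
  "targets": [
    {"tx": 0, "ty": 0.3, "tz": 1, "ax": 0, "ay": 0, "az": 0, "fingers": 25},
    {"tx": 0, "ty": 0.3, "tz": 1, "ax": 0, "ay": 0, "az": 0, "fingers": 25},
    {"tx": 0, "ty": 0.3, "tz": 1, "ax": 0, "ay": 0, "az": 0, "fingers": 25},
    {"tx": 0, "ty": 0.3, "tz": 1, "ax": 0, "ay": 0, "az": 0, "fingers": 25},
    {"tx": 0, "ty": 0.3, "tz": 1, "ax": 0, "ay": 0, "az": 0, "fingers": 25},
    {"tx": 0, "ty": 0.3, "tz": 1, "ax": 0, "ay": 0, "az": 0, "fingers": 25}
  ]
}}

```text
t: 23.28
ee_pos: [0.5737, -0.0352, 0.2305]
tcp_rot: [0.0, 0.204, 0.979, 0.0]
wrist_force: [0.8, 0.3, -0.8]
grip_width: 0.0291
grip_force: 49.2
```

```bash
python3 -c "
from h import *
s=status.state(); print(s['ee_pos'],abs(s['dq']).max()); print(sign_off())"
```

```text
[ 0.57372719 -0.03519293  0.2305152 ] 0.0020480403801394877
the job is handed in; nothing more can be done
None
```

The job is handed in at about 23 s: the collar sits flat on the lid around the port, and the syringe is held upright and still with its tip about 10.5 mm above the port by my estimate; one mistyped move slid the collar 50 mm across the table before I lifted it, with no sign of contact.

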